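Shift the tube mixer into third gear

TASK

The gear lever of the tube roller mixer stands somewhere in the left leg of its H-shaped gate. Shift it into third gear: bring it to the crossbar, push it across to the right leg, then push it forward, away from the robot, until it is fully home in the third slot (far right, three dots), and leave it there. Only push the lever with the fingertips or the outside of the fingers, never take it between the fingers, and leave the things standing round the mixer undisturbed.

Things in the scene. Friction and masses are not known exactly. Their poses are not given: they have to be found in the camera images.
- mixer: white tube roller mixer, fixed to the desk. Origin on the desk under the lever's pivot; x points forward (away from the operator, to the rollers), y to the operator's left, z up. Front housing x -55..55, y -88..88, 60 mm high; on it an 84 mm square turret, its gate plate's top 88 mm above the desk. Behind, x 53..127 mm, the roller deck with two tubes, all below 75 mm.
- cell_counter: tall white blood-cell analyser, fixed, always in the same place on the desk to the left of the mixer: an obstacle for the arm as it swings over from the left. 391 mm deep (x), 254 mm wide (y), 436 mm high; origin under its middle; its front face stands 195 mm nearer the robot than its origin.
- gate (a point): middle of the H-shaped gate, at the plate's top, 88 mm above the mixer's origin. Two legs along x at y +16 (left) and -16 mm (right), 15 mm wide, ends 27 mm from the middle, joined by a crossbar 18 mm wide. Slots, marked by 1 to 4 dots: 1 far left, 2 near left, 3 far right, 4 near right. The metal between the legs stops the 10 mm thick stem.
- knob (a point): centre of the black ball knob, 32 mm in diameter, on top of the lever, 125 mm along the stem from the pivot; the pivot lies 30 mm above the mixer's origin, so the knob's centre is 140 to 155 mm above the desk. Its axes are the mixer's, tilted with the lever (z up the stem).
- lever_across (a joint): sideways lean of the lever, rad, about the pivot: positive leans to the operator's right (mixer -y). About -0.28 in the left leg, +0.28 in the right leg, stops at +-0.30. Knob offset from the pivot: y = -125 mm * sin(lever_across) * cos(lever_forward). Friction holds the lever where it is left; about 2 N at the knob moves it.
- lever_forward (a joint): forward lean (to mixer +x), rad: 0 at the crossbar (it can cross while within about +-0.06), +0.343 at the stops of far slots 1 and 3, -0.343 at the stops of near slots 2 and 4. Knob offset: x = 125 mm * sin(lever_forward). Starts anywhere from -0.30 to +0.30 in the left leg. Friction as lever_across.
- dropper_bottle_large: bystander, loose: larger brown dropper bottle with black cap, 33x33x93 mm, upright; origin at the centre of its underside
- dropper_bottle_small: bystander, loose: smaller white dropper bottle, 30x30x87 mm, upright; origin at the centre of its underside
- canister: bystander, loose: black canister with snap lid, 37x37x63 mm, upright; origin at the centre of its underside
- timer: bystander, loose: white kitchen-type timer with a round dial, 44x66x68 mm, upright; origin at the centre of its underside
- mouse: bystander, loose: computer mouse, 111x63x34 mm (long side along its x); origin at the centre of its underside
- forceps: bystander, loose: steel forceps lying flat, 17x125x10 mm (long along its y), on the desk in front of the mixer; origin at the centre of its underside
- slide_box: bystander, loose: shut grey slide box, 91x105x37 mm; origin at the centre of its underside

How it is judged:
By the outcome, as a careful person would: the job done as asked, in the order asked, and still so for the second after the job is handed in, with the robot touching nothing.
It also fails if it takes over 51 s, if anything falls off the work surface, if the arm or the gripper's body presses on something with over 40 N, if the wrist force passes 120 N, or if a joint passes its speed limit or range.

ROBOT

A 6-joint arm with a two-finger parallel gripper is mounted at the origin on a cart in front of the work surface, level with it; the furniture and walls round the work are solid. World frame = base frame: x ahead of the robot, y to its left, z up, the work surface at z = 0. Lengths are in mm, angles in rad, forces in N, time in s.
With the tool pointing down it reaches from about 275 to 1000 mm from the base axis. Payload 8.4 kg.
Tool frame: the origin (TCP) lies midway between the tips of the shut fingers; the grasp point (between the pads) lies 19 mm behind it; z points along the fingers, y is the direction in which the jaws open and shut (so a half turn about z gives the same grasp; the last joint's range is limited). The gripper opens to 85 mm and grips with 20 to 120 N. Pads are 22 mm wide; open, the fingers measure 114 mm over their backs; the gripper's body (76 mm by 85 mm) begins 54 mm behind the grasp point. The pads swing forward as they close: fully open they stand 13 mm farther back than shut.
Start: joints at [1.181, 0.353, 1.633, -0, 1.155, -0.002], TCP at [236.344, 578.593, 231.281] pointing down, gripper open.
Joint ranges: [-2.63, 2.63], [-0.92, 2.1], [0.06, 2.66], [-1.3, 4.44], [0, 2.69], [-3.02, 3.02]. Speed limits (rad/s): [2.22, 2.22, 2.79, 3.14, 3.14, 3.14].

INTERFACE

Orientations are given as [roll, pitch, yaw] about the fixed x, y, z axes, in that order (R = Rz(yaw) Ry(pitch) Rx(roll)).
In Python, from rig import * gives the robot as it stands.
- The arm moves only by the tool play_rows, never from a script. Its argument "moves" is a list of rows, each a list of 3 entries, a list of its own where there are three numbers: the shift along the tool's x, y, z in m, then the turn, a rotation vector about the tool's x, y, z in rad, then the opening in per cent of the stroke, from 0 (shut) to 100 (fully open). In form: [[[x, y, z], [rx, ry, rz], fingers], ...]. A call has 1 to 20 rows; each row shifts and turns the commanded pose from where the row before left it, along the tool's axes as they then stand; what a row does not reach is not made up. A row lasts 1/10 s, in which the tool goes at most 50 mm and 8.59 degrees, less where a joint would pass 70% of its speed; a pose out of reach is approached as far as the arm can. A call is refused whole if a number of a shift passes 0.05 or a number of a turn 0.15, either way. A call with a gripper value outside its range is refused whole. The fingers move at their own pace and stop on an object; "squeeze" is the grip in N (left out, the last holds). Time passes only in rows, so rows that do not move let the fingers close. It gives the time, the measured TCP pose, the force and the opening at its end, in the units of the state.
- sense(): the state, without advancing time (a new reading comes with each control period).
- grab_frame(name): name is "side" or "top"; returns a dict with "pixels" (480x640x3 uint8, red, green, blue), "intrinsics" (3x3 intrinsics, pixels), "distortion" ([k1, k2, p1, p2, k3] as OpenCV has them; the pictures are not rectified), "R" (3x3) and "t" (3): a world point X has camera coordinates R X + t. Camera axes: x right, y down, z forward; pixel columns grow to the right and rows downward; lengths in mm; the calibration is good to about 2 mm. A picture is of the moment at which its call begins. There is no depth.
- sign_off(): hands the job in, once; it reports no verdict.
The state is a dict: "clock": time; "qpos": joint angles; "qvel": joint speeds; "joint_efforts": joint torques, N m; "eef_pos": TCP position; "tcp_rot": TCP orientation; "contact_force": force on the tool from outside, world axes, zero at the start; "wrist_torque": the same for the moment, N m; "opening": opening from 0.0 (shut) to 1.0 (fully open).
Only numpy, scipy, OpenCV 4.12 (cv2) and the standard library are available. Lean on these libraries where they do the work, as an engineer would, in place of code of your own. Each camera call takes 0.05 s, during which the arm holds its last target. There are 200 camera calls.

## Working session

There is one attempt and no reset: what is moved stays moved. The work goes in short steps, Python scripts to look and compute and a tool call to move; the robot and the scene stay as the last step left them, time stands still between calls to the robot, and variables do not carry over. Pictures are saved under pics/ and viewed, about 8 in all and at most 12, crops included, and the job is handed in when it is done.

Besides the shell and the picture viewer there is one more tool, called by a JSON object that holds its "name" and its "arguments", one argument or row to a line. play_rows: Moves the arm, as the interface text tells. Its arguments: {"type":"object","properties":{"moves":{"type":"array"},"squeeze":{"type":"number"}},"required":["moves"]}

```bash
mkdir -p pics; python3 - <<'E'
from rig import *
import cv2,numpy as np
s=sense();print(s)
for n in("side","top"):
    f=grab_frame(n);cv2.imwrite(f"pics/{n}0.png",cv2.cvtColor(f["pixels"],cv2.COLOR_RGB2BGR))
    print(n,f["intrinsics"],f["distortion"],f["R"],f["t"], -np.array(f["R"]).T@np.array(f["t"]))
E
```

```text
{'clock': 0.0, 'qpos': array([ 1.18064780e+00,  3.53628684e-01,  1.63414071e+00, -1.66992197e-05,
        1.15521280e+00, -2.36536299e-03]), 'qvel': array([-0.00106718, -0.00081309, -0.0009985 ,  0.00118179, -0.00049904,
       -0.00056985]), 'joint_efforts': array([-2.83337533e-03, -6.05227804e+01, -3.42066443e+01,  7.06062963e-06,
        9.32101335e-03,  8.14049116e-06]), 'eef_pos': array([236.13669602, 578.15274574, 230.57102933]), 'tcp_rot': array([-3.14020308e+00,  1.19815945e-05,  2.75381625e+00]), 'contact_force': array([-0.02823815, -0.04608469, -0.27606333]), 'wrist_torque': array([-0.02790033,  0.01107863, -0.02377178]), 'opening': 1.0007607182444282}
side [[451.40305644   0.         319.49372614]
 [  0.         451.40305644 240.24522793]
 [  0.           0.           1.        ]] [-0.00116968  0.          0.          0.          0.        ] [[ 8.79824489e-01 -4.75298299e-01  6.28159073e-04]
 [-2.92987390e-01 -5.43388541e-01 -7.86693894e-01]
 [ 3.74255604e-01  6.91968511e-01 -6.17342954e-01]] [-503.12540073  268.01812079  952.56494252] [ 164.68521024 -752.64161653  799.22351708]
top [[585.85371852   0.         320.95026415]
 [  0.         585.85371852 248.007051  ]
 [  0.           0.           1.        ]] [-0.14395151  0.          0.          0.          0.        ] [[ 0.02436396 -0.99962291 -0.01266662]
 [-0.98993713 -0.0223573  -0.13973053]
 [ 0.13939464  0.01594355 -0.99010855]] [  11.71391902  601.03212946 1425.7239498 ] [ 395.96034512    2.4158599  1495.75238135]
```

View pics/side0.png

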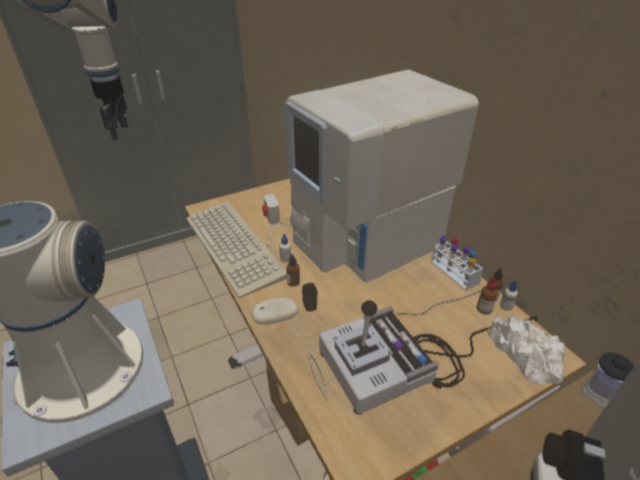

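View pics/top0.png

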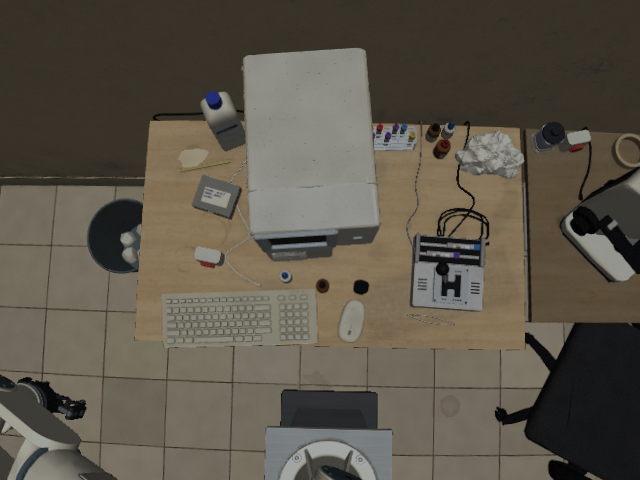

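The side view shows the mixer at about (375,360), with its knob at (369,308). The top view shows the gate near (451,286) and the knob at (442,268), so the lever is forward in the left leg. I'll zoom in on both.

```bash
python3 - <<'E'
import cv2
a=cv2.imread("pics/top0.png")[225:325,395:505];b=cv2.imread("pics/side0.png")[290:420,305:445]
cv2.imwrite("pics/tc.png",cv2.resize(a,None,fx=6,fy=6,interpolation=cv2.INTER_CUBIC)[:600])
cv2.imwrite("pics/sc.png",cv2.resize(b,None,fx=4.5,fy=4.5,interpolation=cv2.INTER_CUBIC)[:600])
E
```

```text
(no output)
```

View pics/tc.png

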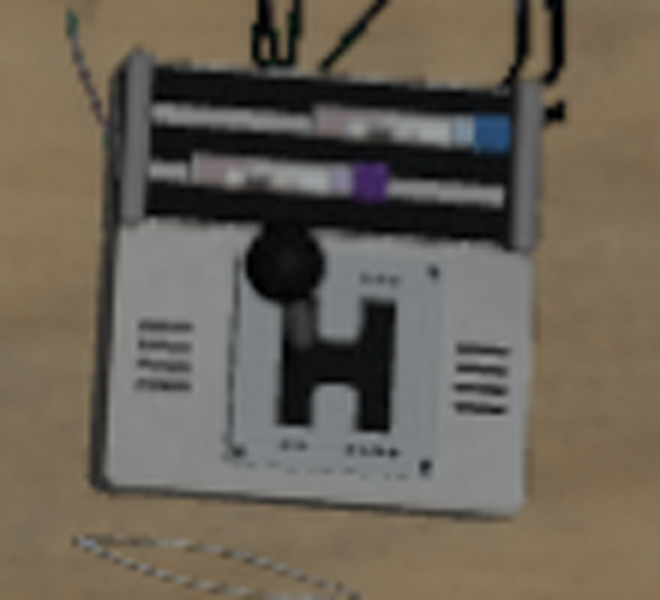

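View pics/sc.png

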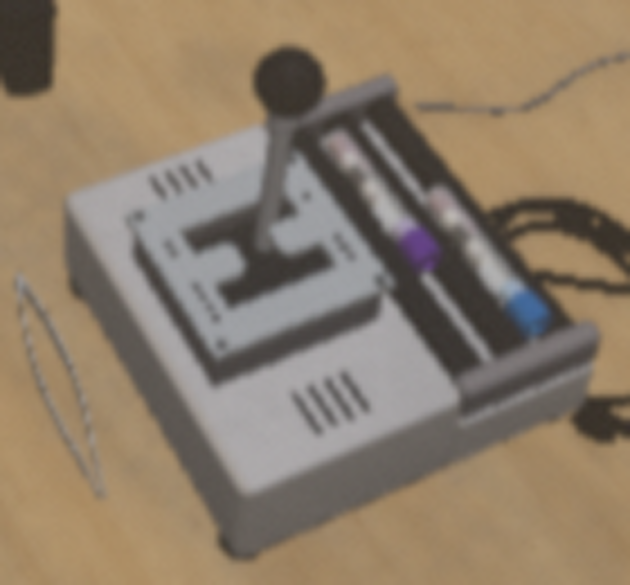

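```bash
cat > h.py <<'E'
import numpy as np,cv2
from rig import *
from scipy.optimize import least_squares
def proj(f,P):
    R=np.array(f["R"]);t=np.array(f["t"],float)
    return cv2.projectPoints(np.array(P,float).reshape(-1,3),cv2.Rodrigues(R)[0],t,np.array(f["intrinsics"]),np.array(f["distortion"],float))[0].reshape(-1,2)
def knob(a,b,L=125): # across, forward, mixer frame
    return np.array([L*np.sin(b),-L*np.sin(a)*np.cos(b),30+L*np.cos(a)*np.cos(b)])
def w(p,P):
    c,s=np.cos(p[2]),np.sin(p[2]);P=np.atleast_2d(P)
    return np.c_[p[0]+c*P[:,0]-s*P[:,1],p[1]+s*P[:,0]+c*P[:,1],P[:,2]]
E
cat > fit.py <<'E'
from h import *
T,S=grab_frame("top"),grab_frame("side")
top=[((105,487),(-55,88,60)),((525,515),(-55,-88,60)),((277,427),(-27,23.5,88)),((392,433),(-27,-23.5,88)),((396,300),(27,-23.5,88)),((228,462),(-42,42,88)),((428,478),(-42,-42,88)),((440,262),(42,-42,88))]
side=[((132,212),(-42,42,88)),((215,362),(-42,-42,88)),((388,285),(42,-42,88)),((68,203),(-55,88,60)),((248,490),(-55,-88,60))]
ut=np.array([[394.6+x/6,224.6+y/6] for (x,y),_ in top]+[[394.6+285/6,224.6+262/6]])
us=np.array([[304.6+x/4.5,289.6+y/4.5] for (x,y),_ in side]+[[304.6+289/4.5,289.6+82/4.5]])
def res(p):
    k=[knob(p[3],p[4])]
    return np.r_[(proj(T,w(p,[q for _,q in top]+k))-ut).ravel(),(proj(S,w(p,[q for _,q in side]+k))-us).ravel()]
r=least_squares(res,[480,-280,0,-.28,.2],loss="soft_l1",x_scale=[10,10,.1,.1,.1])
print(r.x,np.round(r.fun.reshape(-1,2),1).tolist())
print(w(r.x,knob(*r.x[3:])),w(r.x,[0,0,88]))
E
python3 fit.py
```

```text
[ 5.10814993e+02 -2.89952426e+02 -4.58540011e-02 -2.84964872e-01
  2.55187039e-01] [[-0.6, 0.2], [0.2, 0.0], [-0.5, -0.2], [-0.4, 0.1], [-0.2, -0.0], [-0.2, -0.3], [0.9, -0.8], [0.2, 0.7], [-0.5, 0.4], [-0.4, 0.7], [1.6, -0.9], [1.1, 0.4], [-1.9, -2.0], [-0.4, 1.7], [0.4, 0.4]]
[[ 543.89372983 -257.43202187  146.07420262]] [[ 510.81499294 -289.95242551   88.        ]]
```

```bash
python3 - <<'E'
from h import *
def bp(f,u,z):
    K=np.array(f["intrinsics"]);n=cv2.undistortPoints(np.array([[u]],float),K,np.array(f["distortion"],float))[0,0]
    R=np.array(f["R"]);t=np.array(f["t"]);c=-R.T@t;d=R.T@np.r_[n,1];return np.round(c+d*(z-c[2])/d[2])
S,T=grab_frame("side"),grab_frame("top")
for u,z in [((322,272),0),((370,279),0),((460,187),0),((292,230),0),((350,138),436),((288,100),436)]:print("side",u,z,bp(S,u,z))
for u,z in [((379,222),436),((379,243),300),((379,243),0),((250,232),436),((369,50),436),((245,55),436),((300,260),100)]:print("top",u,z,bp(T,u,z))
E
```

```text
side (322, 272) 0 [591.  21.   0.]
side (370, 279) 0 [687. -62.   0.]
side (460, 187) 0 [1205.  174.    0.]
side (292, 230) 0 [601. 225.   0.]
side (350, 138) 436 [ 578. -105.  436.]
side (288, 100) 436 [558. 118. 436.]
top (379, 222) 436 [596. -86. 436.]
top (379, 243) 300 [577. -98. 300.]
top (379, 243) 0 [ 623. -123.    0.]
top (250, 232) 436 [572. 151. 436.]
top (369, 50) 436 [938. -65. 436.]
top (245, 55) 436 [923. 177. 436.]
top (300, 260) 100 [562.  74. 100.]
```

```bash
python3 - <<'E'
import cv2,numpy as np
a=cv2.imread("pics/side0.png")[65:325,235:485];b=cv2.imread("pics/top0.png")[40:300,200:400]
a=cv2.resize(a,None,fx=1.7,fy=1.7);b=cv2.resize(b,None,fx=1.7,fy=1.7)
cv2.imwrite("pics/cc.png",np.hstack([a,b]))
E
```

```text
(no output)
```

View pics/cc.png

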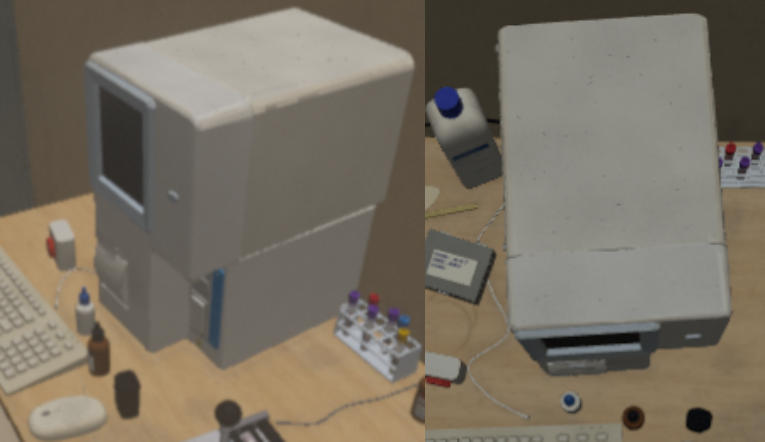

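The counter's front face is at x of about 560, y −105 to 165, so swinging at x below about 430 clears it. In the mixer frame the knob is at about (31, 34, 146). First I'll align the tool with the mixer axes with the fingers shut and swing over.

{"name": "play_rows", "arguments": {
  "moves": [
    [[0, 0, 0], [0, 0, -0.114], 0],
    [[0, 0, 0], [0, 0, -0.114], 0],
    [[0, 0, 0], [0, 0, -0.114], 0],
    [[-0.011, -0.041, 0], [0, 0, 0], 0],
    [[-0.011, -0.041, 0], [0, 0, 0], 0],
    [[-0.011, -0.041, 0], [0, 0, 0], 0],
    [[-0.011, -0.041, 0], [0, 0, 0], 0],
    [[-0.011, -0.041, 0], [0, 0, 0], 0],
    [[-0.011, -0.041, 0], [0, 0, 0], 0],
    [[-0.011, -0.041, 0], [0, 0, 0], 0],
    [[-0.011, -0.041, 0], [0, 0, 0], 0],
    [[-0.011, -0.041, 0], [0, 0, 0], 0],
    [[-0.011, -0.041, 0], [0, 0, 0], 0],
    [[-0.011, -0.041, 0], [0, 0, 0], 0],
    [[-0.011, -0.041, 0], [0, 0, 0], 0],
    [[-0.011, -0.041, 0], [0, 0, 0], 0],
    [[-0.011, -0.041, 0], [0, 0, 0], 0]
  ]
}}

```text
clock: 2.0
eef_pos: [364.0, -3.6, 231.7]
tcp_rot: [3.142, 0.001, 3.096]
contact_force: [1.0, 0.6, 0.1]
opening: 0.004
```

{"name": "play_rows", "arguments": {
  "moves": [
    [[-0.0125, -0.041, 0], [0, 0, 0], 0],
    [[-0.0125, -0.041, 0], [0, 0, 0], 0],
    [[-0.0125, -0.041, 0], [0, 0, 0], 0],
    [[-0.0125, -0.041, 0], [0, 0, 0], 0],
    [[-0.0125, -0.041, 0], [0, 0, 0], 0],
    [[-0.0125, -0.041, 0], [0, 0, 0], 0],
    [[-0.04, 0, 0], [0, 0, 0], 0],
    [[-0.04, 0, 0], [0, 0, 0], 0],
    [[-0.04, 0, 0], [0, 0, 0], 0],
    [[-0.04, 0, 0], [0, 0, 0], 0],
    [[0, 0, 0.025], [0, 0, 0], 0],
    [[0, 0, 0.025], [0, 0, 0], 0],
    [[0, 0, 0.025], [0, 0, 0], 0],
    [[0, 0, 0.026], [0, 0, 0], 0],
    [[0, 0, 0], [0, 0, 0], 0]
  ]
}}

```text
clock: 3.5
eef_pos: [585.1, -257.3, 126.7]
tcp_rot: [3.139, -0.006, 3.096]
contact_force: [0.3, 0.3, -0.1]
opening: -0.002
```

```bash
cat >> h.py <<'E'
P0=np.array([510.8,-290,-.046])
def mx(e):
    d=np.array(e[:2])-P0[:2];c,s=np.cos(P0[2]),np.sin(P0[2]);return np.round([c*d[0]+s*d[1],-s*d[0]+c*d[1],e[2]],1)
def shot(name):
    T,S=grab_frame("top"),grab_frame("side")
    a=cv2.resize(T["pixels"][225:325,395:505],None,fx=3.6,fy=4*.9,interpolation=cv2.INTER_CUBIC)
    b=cv2.resize(S["pixels"][270:410,305:445],None,fx=360/140,fy=360/140,interpolation=cv2.INTER_CUBIC)
    cv2.imwrite(f"pics/{name}.png",cv2.cvtColor(np.hstack([a,b]),cv2.COLOR_RGB2BGR))
    s=sense();print(mx(s["eef_pos"]),s["contact_force"].round(1))
E
python3 -c "
from h import *
shot('a')"
```

```text
[ 75.   35.2 130.5] [ 0.6 -0.4  0.4]
```

View pics/a.png

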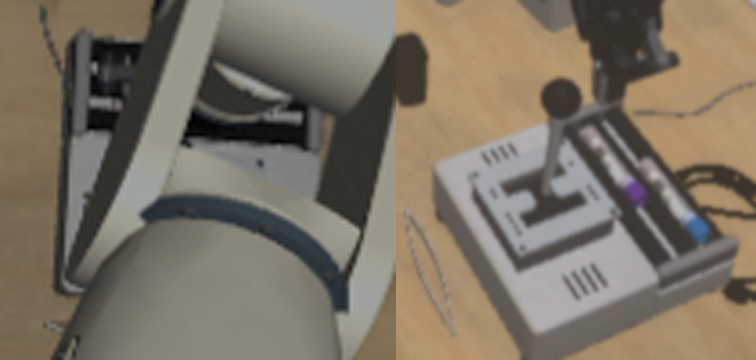

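The side view shows the shut fingers just beyond the knob (560,98 in the right half), with nothing touching. Next I'll push back toward the crossbar.

{"name": "play_rows", "arguments": {
  "moves": [
    [[0.01, 0, 0], [0, 0, 0], 0],
    [[0.01, 0, 0], [0, 0, 0], 0],
    [[0.01, 0, 0], [0, 0, 0], 0],
    [[0.01, 0, 0], [0, 0, 0], 0],
    [[0.004, 0, 0], [0, 0, 0], 0],
    [[0, 0, 0], [0, 0, 0], 0],
    [[0, 0, 0], [0, 0, 0], 0]
  ]
}}

```text
clock: 4.3
eef_pos: [543.1, -256.4, 130.2]
tcp_rot: [3.142, -0.001, 3.096]
contact_force: [0.1, -0.6, -0.2]
opening: 0.0
```

```bash
cat >> h.py <<'E'
def circ():
    "knob pixel in the side view: dark round blob found with Hough"
    f=grab_frame("side");g=cv2.cvtColor(f["pixels"],cv2.COLOR_RGB2GRAY)[270:350,330:420]
    g=cv2.resize(g,None,fx=6,fy=6,interpolation=cv2.INTER_CUBIC)
    c=cv2.HoughCircles(cv2.GaussianBlur(g,(0,0),3),cv2.HOUGH_GRADIENT,1,30,param1=60,param2=12,minRadius=38,maxRadius=58)
    return f,[(round(330+x/6-.4,1),round(270+y/6-.4,1),round(r/6,1)) for x,y,r in c[0][:4]]
E
cat > k.py <<'E'
from h import *
import sys
f,c=circ();s=sense();print(s["clock"],mx(s["eef_pos"]),s["contact_force"].round(1),c)
for a in (-.28,0,.28):
    for b in (-.1,0,.1,.2,.3,.343): print(a,b,proj(f,w(P0,knob(a,b))).round(1)[0],end=";")
    print()
shot(sys.argv[1])
E
python3 k.py b
```

```text
4.35 [ 30.8  35.1 130.1] [ 0.5 -1.   0.9] [(np.float32(355.8), np.float32(310.4), np.float32(7.9)), (np.float32(371.4), np.float32(339.7), np.float32(7.0)), (np.float32(400.2), np.float32(331.4), np.float32(7.6)), (np.float32(389.7), np.float32(335.4), np.float32(9.4))]
-0.28 -0.1 [349.6 314.1];-0.28 0 [355.2 311.8];-0.28 0.1 [360.8 310. ];-0.28 0.2 [366.4 308.8];-0.28 0.3 [371.8 308.1];-0.28 0.343 [374.1 308. ];
0 -0.1 [358.5 324.7];0 0 [364.4 322.3];0 0.1 [370.1 320.3];0 0.2 [375.6 318.9];0 0.3 [380.9 317.9];0 0.343 [383.1 317.6];
0.28 -0.1 [367.8 339.5];0.28 0 [373.7 337. ];0.28 0.1 [379.5 334.8];0.28 0.2 [385. 333.];0.28 0.3 [390.1 331.6];0.28 0.343 [392.2 331. ];
[ 31.   35.2 130. ] [-0.4 -0.3  0.1]
```

View pics/b.png

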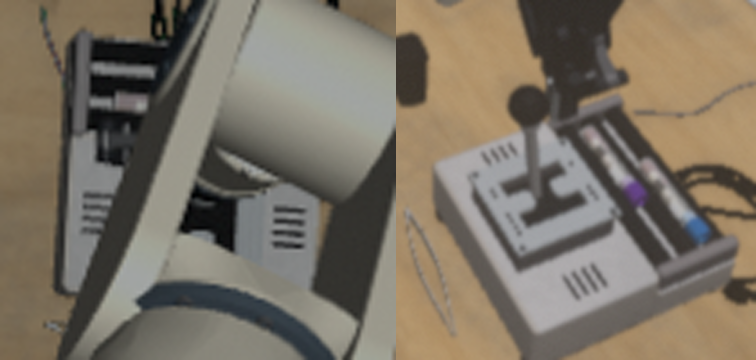

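Knob at (355.8,310.4) in the side view puts the forward lean at about 0.02, essentially at the crossbar. I'll nudge it 2 mm more, then go round to its left side.

{"name": "play_rows", "arguments": {
  "moves": [
    [[0.002, 0, 0], [0, 0, 0], 0],
    [[0, 0, 0], [0, 0, 0], 0],
    [[-0.01, 0, 0], [0, 0, 0], 0],
    [[-0.015, 0, 0], [0, 0, 0], 0],
    [[0, 0.02, 0], [0, 0, 0], 0],
    [[0, 0.025, 0], [0, 0, 0], 0],
    [[0.025, 0, 0], [0, 0, 0], 0],
    [[0.025, 0, 0], [0, 0, 0], 0],
    [[0.003, 0, 0], [0, 0, 0], 0],
    [[0, -0.01, 0], [0, 0, 0], 0],
    [[0, -0.01, 0], [0, 0, 0], 0],
    [[0, -0.01, 0], [0, 0, 0], 0],
    [[0, -0.01, 0], [0, 0, 0], 0],
    [[0, 0, 0], [0, 0, 0], 0],
    [[0, 0, 0], [0, 0, 0], 0]
  ]
}}

```text
clock: 5.95
eef_pos: [513.7, -250.6, 130.0]
tcp_rot: [-3.141, -0.0, 3.095]
contact_force: [0.2, 0.0, -0.4]
opening: -0.001
```

```bash
python3 k.py c | grep -v ";"
```

```text
6.0 [  0.9  39.9 130. ] [ 0.2 -0.5 -0.8] [(np.float32(378.7), np.float32(283.4), np.float32(6.8)), (np.float32(372.0), np.float32(339.0), np.float32(7.8)), (np.float32(372.2), np.float32(333.8), np.float32(8.3)), (np.float32(352.5), np.float32(340.0), np.float32(7.2))]
[  0.9  40.2 130.1] [-0.6 -0.2  0.4]
```

View pics/c.png

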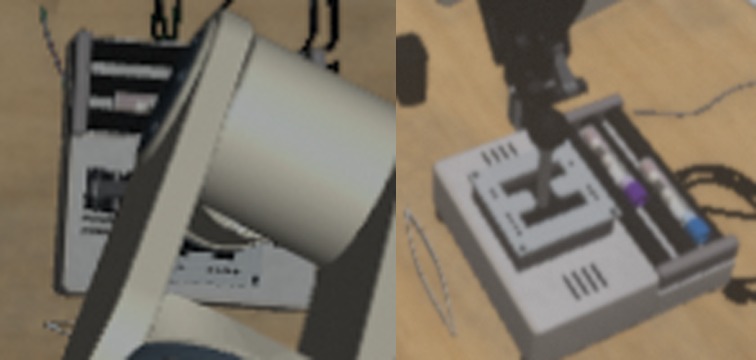

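The lever is crossing: the knob is at (548,126) in the right half, just left of the middle. I'll keep pushing to the right leg.

{"name": "play_rows", "arguments": {
  "moves": [
    [[0, -0.01, 0], [0, 0, 0], 0],
    [[0, -0.01, 0], [0, 0, 0], 0],
    [[0, -0.01, 0], [0, 0, 0], 0],
    [[0, -0.008, 0], [0, 0, 0], 0],
    [[0, -0.003, 0], [0, 0, 0], 0],
    [[0, -0.003, 0], [0, 0, 0], 0],
    [[0, 0, 0], [0, 0, 0], 0]
  ]
}}

```text
clock: 6.8
eef_pos: [511.6, -294.2, 130.2]
tcp_rot: [3.142, -0.0, 3.095]
contact_force: [-0.0, -0.0, -0.3]
opening: 0.002
```

```bash
python3 k.py d | grep -v ";"
```

```text
6.85 [  1.1  -4.1 130.3] [-0.4  0.3  0.2] [(np.float32(392.5), np.float32(299.4), np.float32(7.3)), (np.float32(393.4), np.float32(323.8), np.float32(6.6))]
[  1.3  -4.  130.5] [ 0.8 -0.3 -0.2]
```

View pics/d.png

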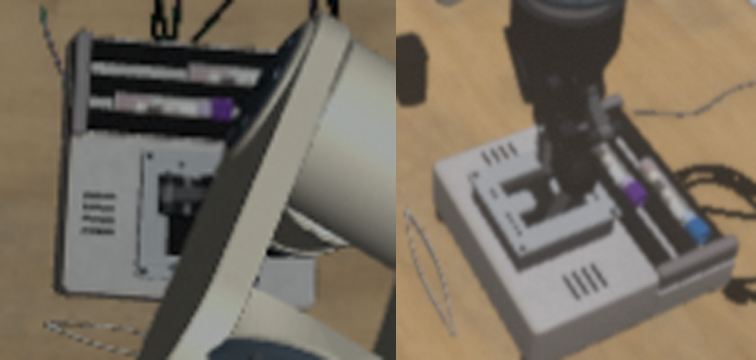

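The lever is in the right leg: the knob at (577,178) maps to across ≈ +0.28, forward ≈ 0.02. I'll go round to the near side and push forward.

{"name": "play_rows", "arguments": {
  "moves": [
    [[0, 0.01, 0], [0, 0, 0], 0],
    [[0, 0.012, 0], [0, 0, 0], 0],
    [[0.025, 0, 0], [0, 0, 0], 0],
    [[0.025, 0, 0], [0, 0, 0], 0],
    [[0, -0.026, 0], [0, 0, 0], 0],
    [[0, -0.026, 0], [0, 0, 0], 0],
    [[0, 0, 0], [0, 0, 0], 0],
    [[-0.01, 0, 0], [0, 0, 0], 0],
    [[-0.01, 0, 0], [0, 0, 0], 0],
    [[-0.01, 0, 0], [0, 0, 0], 0],
    [[-0.01, 0, 0], [0, 0, 0], 0],
    [[-0.01, 0, 0], [0, 0, 0], 0],
    [[-0.008, 0, 0], [0, 0, 0], 0],
    [[0, 0, 0], [0, 0, 0], 0],
    [[0, 0, 0], [0, 0, 0], 0]
  ]
}}

```text
clock: 8.45
eef_pos: [518.6, -324.3, 130.2]
tcp_rot: [-3.141, 0.0, 3.096]
contact_force: [0.1, -0.3, 0.1]
opening: -0.001
```

```bash
python3 k.py e | grep -v ";"
```

```text
8.5 [  9.1 -33.9 130.3] [ 0.3  0.4 -0.8] [(np.float32(371.5), np.float32(339.5), np.float32(7.3)), (np.float32(405.7), np.float32(309.4), np.float32(6.6))]
[  8.9 -34.  130.4] [-0.3 -0.7  0. ]
```

View pics/e.png

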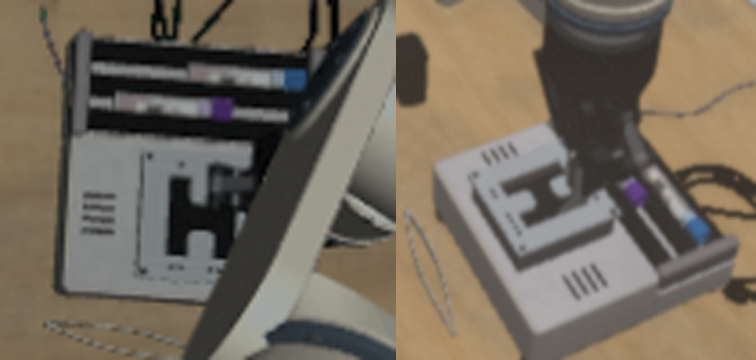

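The lever is in the right leg and moving forward with the fingers behind it. I'll push slowly to the stop.

{"name": "play_rows", "arguments": {
  "moves": [
    [[-0.002, 0, 0], [0, 0, 0], 0],
    [[-0.002, 0, 0], [0, 0, 0], 0],
    [[-0.002, 0, 0], [0, 0, 0], 0],
    [[0, 0, 0], [0, 0, 0], 0],
    [[0, 0, 0], [0, 0, 0], 0]
  ]
}}

```text
clock: 9.1
eef_pos: [524.3, -324.5, 130.2]
tcp_rot: [3.142, -0.0, 3.096]
contact_force: [-0.9, -0.4, -1.7]
opening: -0.001
```

{"name": "play_rows", "arguments": {
  "moves": [
    [[-0.001, 0, 0], [0, 0, 0], 0],
    [[0, 0, 0], [0, 0, 0], 0]
  ]
}}

```text
clock: 9.3
eef_pos: [525.1, -324.5, 130.1]
tcp_rot: [3.141, -0.001, 3.096]
contact_force: [-2.2, 0.4, -1.0]
opening: -0.0
```

{"name": "play_rows", "arguments": {
  "moves": [
    [[-0.001, 0, 0], [0, 0, 0], 0],
    [[0, 0, 0], [0, 0, 0], 0]
  ]
}}

```text
clock: 9.5
eef_pos: [525.9, -324.5, 130.1]
tcp_rot: [3.141, -0.001, 3.096]
contact_force: [-3.3, 0.1, -1.9]
opening: -0.001
```

{"name": "play_rows", "arguments": {
  "moves": [
    [[-0.001, 0, 0], [0, 0, 0], 0],
    [[0, 0, 0], [0, 0, 0], 0]
  ]
}}

```text
clock: 9.7
eef_pos: [526.7, -324.4, 129.9]
tcp_rot: [3.141, -0.001, 3.096]
contact_force: [-4.9, 0.0, -1.3]
opening: -0.001
```

{"name": "play_rows", "arguments": {
  "moves": [
    [[-0.001, 0, 0], [0, 0, 0], 0],
    [[0, 0, 0], [0, 0, 0], 0]
  ]
}}

```text
clock: 9.9
eef_pos: [527.4, -324.4, 129.8]
tcp_rot: [3.141, -0.002, 3.096]
contact_force: [-6.7, 0.6, -2.5]
opening: -0.004
```

{"name": "play_rows", "arguments": {
  "moves": [
    [[-0.001, 0, 0], [0, 0, 0], 0],
    [[0, 0, 0], [0, 0, 0], 0]
  ]
}}

```text
clock: 10.1
eef_pos: [528.0, -324.4, 129.7]
tcp_rot: [3.141, -0.003, 3.096]
contact_force: [-6.9, 0.6, -3.2]
opening: 0.001
```

The force rises well past the 2 N friction, so the lever is against its stop. I'll back off, lift and swing clear so I can look.

{"name": "play_rows", "arguments": {
  "moves": [
    [[0.005, 0, 0], [0, 0, 0], 0],
    [[0.015, 0, 0], [0, 0, 0], 0],
    [[0.02, 0, 0], [0, 0, 0], 0],
    [[0, 0, -0.03], [0, 0, 0], 0],
    [[0, 0, -0.04], [0, 0, 0], 0],
    [[0, 0, -0.04], [0, 0, 0], 0],
    [[0.03, 0.02, 0], [0, 0, 0], 0],
    [[0.03, 0.03, 0], [0, 0, 0], 0],
    [[0.02, 0.04, 0], [0, 0, 0], 0],
    [[0, 0.045, 0], [0, 0, 0], 0],
    [[0, 0.045, 0], [0, 0, 0], 0],
    [[0, 0.045, 0], [0, 0, 0], 0],
    [[0, 0.045, 0], [0, 0, 0], 0],
    [[0, 0.045, 0], [0, 0, 0], 0],
    [[0, 0.045, 0], [0, 0, 0], 0],
    [[0, 0, 0], [0, 0, 0], 0]
  ]
}}

```text
clock: 11.7
eef_pos: [426.1, 44.6, 241.0]
tcp_rot: [3.139, 0.003, 3.1]
contact_force: [0.5, -0.8, -0.3]
opening: -0.002
```

```bash
python3 - <<'E'
from h import *
T,S=grab_frame("top"),grab_frame("side")
for f in(T,S):print(proj(f,w(P0,[knob(.28,b) for b in(.25,.3,.343)])).round(1).tolist())
a=cv2.resize(T["pixels"][225:325,395:505],None,fx=4,fy=4,interpolation=cv2.INTER_CUBIC)
b=cv2.resize(S["pixels"][290:390,320:430],None,fx=4,fy=4,interpolation=cv2.INTER_CUBIC)
c=S["pixels"][180:380,180:580];c=cv2.resize(c,(400,200))
d=T["pixels"][180:380,240:640];d=cv2.resize(d,(400,200))
im=np.vstack([np.hstack([a,b])[:, :800],np.hstack([d,c])])[:600]
cv2.imwrite("pics/f.png",cv2.cvtColor(im,cv2.COLOR_RGB2BGR));print(sense()["eef_pos"],sense()["contact_force"])
E
```

```text
[[470.3, 270.8], [470.0, 268.3], [469.7, 266.2]]
[[387.6, 332.2], [390.1, 331.6], [392.2, 331.0]]
[425.92343585  41.15582733 240.68925285] [ 0.11095454 -0.56936324 -0.11241841]
```

View pics/f.png

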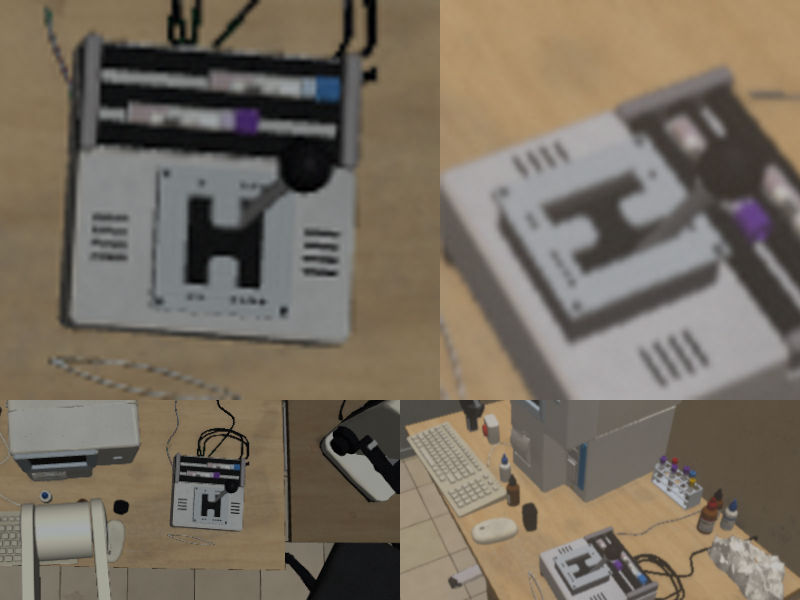

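```bash
python3 -c "
from rig import *
print(sense()['qvel'].round(3)); print(sign_off())"
```

```text
[-0.049  0.001 -0.    -0.006  0.006 -0.006]
the job is handed in; nothing more can be done
None
```

The lever is in third gear and I've handed the job in. With the fingers shut, I pushed the lever back to the crossbar, across to the right leg, and forward until it met its stop. The reaction there rose to about 7 N, against roughly 2 N to move the lever. I then backed off and swung the arm clear.

- **Lever position:** the knob is at (470.6, 265.6) in the top view and (391.8, 331.6) in the side view. With the lever fully home in slot 3 it should be at (469.7, 266.2) and (392.2, 331.0), so the two agree within about a pixel.
- **Surroundings:** comparing the last pictures with the first by eye, I saw nothing moved. The arm still hid part of the left side of the top view.
- **Robot:** the force reading was near zero, with the robot touching nothing. One arm joint was still settling slightly (0.05 rad/s) when I signed off, at about 12 s of the 51 s allowed.
- **Failed check:** my automatic knob detector was unreliable whenever the gripper was behind the knob, so I read those positions from the pictures instead.

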